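Coating check on a spare column, still in its carton

ROBOT

A 7-joint arm with a two-finger parallel gripper is mounted at the origin on a cart in front of the work surface, level with it; the furniture and walls round the work are solid. World frame = base frame: x ahead of the robot, y to its left, z up, the work surface at z = 0. Lengths are in m, angles in degrees, forces in N, time in s.
With the tool pointing down it reaches from about 0.35 to 0.9 m from the base axis. Payload 19.9 kg.
Tool frame: the origin (TCP) lies midway between the tips of the shut fingers; the grasp point (between the pads) lies 19 mm behind it; z points along the fingers, y is the direction in which the jaws open and shut (so a half turn about z gives the same grasp; the last joint's range is limited). The gripper opens to 85 mm and grips with 20 to 120 N. Pads are 22 mm wide; open, the fingers measure 114 mm over their backs; the gripper's body (76 mm by 85 mm) begins 54 mm behind the grasp point. The pads swing forward as they close: fully open they stand 13 mm farther back than shut.
Start: joints at [67.007, 23.915, -0.59, 92.452, 0.269, 63.638, -3.037], TCP at [0.22, -0.585, 0.231] pointing down, gripper open.
Joint ranges: [-161.28, 161.28], [-22.2, 115.67], [-73.04, 71.86], [3.21, 147.25], [-68.34, 248.33], [10.77, 114.83], [-161.83, 161.83]. Speed limits (degrees/s): [108.29, 108.29, 136.94, 136.94, 172.46, 172.46, 172.46].

INTERFACE

Orientations are given as a 3x3 rotation matrix whose columns are the frame's x, y, z axes.
In Python, from cell import arm, viewer gives the robot as it stands.
- The arm moves only by the shell command python3 -m crank 'ROWS' [FORCE]. ROWS is JSON, a list of rows, each a list of 5 numbers: the shift along the world's x, y, z in m, then the turn about the world's z in degrees, then the opening, from -1 (shut) to 1 (fully open), so that 0 is half open. A call has 1 to 10 rows; each row is the pose to reach, as a shift and turn from the pose measured when the call began; what a row does not reach only later rows make up. A row lasts 1/12 s, in which the tool goes at most 41.7 mm and 7.16 degrees, less where a joint would pass 70% of its speed; a pose out of reach is approached as far as the arm can. A call with a gripper value outside its range is refused whole. The fingers move at their own pace and stop on an object; FORCE is the grip in N (left out, the last holds). Time passes only in rows, so rows that repeat a pose let the fingers close. It gives the time, the measured TCP pose, the force and the opening at its end, in the units of the state.
- arm.observe(): the state, without advancing time (a new reading comes with each control period).
- viewer.camera(name): name is "scene" or "top"; returns a dict with "img" (420x560x3 uint8, blue, green, red), "fovy" (degrees; the focal length in pixels is half the picture's height over the tangent of half this angle, whatever the lens; pixels are square), "cx", "cy" (the principal point, pixels), "origin" and "rotation" of the camera in the world. Camera axes: x right, y down, z forward; pixel columns grow to the right and rows downward; lengths in m; the calibration is good to about 2 mm. A picture is of the moment at which its call begins. There is no depth.
- arm.sign_off(): hands the job in, once; it reports no verdict.
The state is a dict: "t": time; "joints": joint angles; "joint_vel": joint speeds; "joint_torque": joint torques, N m; "tool_pos": TCP position; "ee_rot": TCP orientation; "force": force on the tool from outside, world axes, zero at the start; "torque": the same for the moment, N m; "width": finger opening in m.
Only numpy, scipy, OpenCV 4.12 (cv2) and the standard library are available. Lean on these libraries where they do the work, as an engineer would, in place of code of your own. Each camera call takes 0.05 s, during which the arm holds its last target.

TASK

A painted spare column for the microscope has come in and its coating thickness has to be read where the inspector marked it. First fold both long flaps of the carton well back out of the way; then lift the gauge out of its dock and set its V foot gently astride the column on the marked cross between the two tape strips, the gauge upright and its V groove in line with the column, pressing until the sprung foot is about half way in. Finish while still gripping it and holding it there for the reading; do not let go, and leave the other things on the table where they are.

Things in the scene. Friction and masses are not known exactly. Their poses are not given: they have to be found in the camera images.
- carton: Heavy cardboard shipping carton (it does not move), 130 mm (its x) x 240 mm (its y) x 100 mm high, board 4 mm, open at the top between its two long flaps. Origin: centre of the underside; z up. Inside, dark foam up to 62 mm above the table carries the column along the carton's y, midway between the long sides.
- column: Pale painted round column, 40 mm in diameter and 170 mm long, plus a bare steel spigot of 28 mm diameter at its +y end; lies level and immovable in the foam. Origin: on its axis, at mid-length, 66 mm above the table; its y is the column's axis; the crown (top line) is at 86 mm, 14 mm below the carton's rim.
- test_spot: The marked spot: a small dark cross, 12 mm, on the crown of the column, midway between two cream strips of masking tape 8 mm wide that go round the column with 44 mm clear between them. Origin: the centre of the cross, on the crown; y along the column, z up.
- flap_near (a joint): Long flap on the -x rim of the carton (the robot's side), 63 mm deep, 236 mm wide, 4 mm thick. Angle in rad: 0 = shut flat over the carton, 1.57 = upright, more = folded back outward, stop at 3.6. A stiff crease: it stays where it is left, and 1 N at its edge swings it.
- flap_far (a joint): The same kind of flap on the +x rim of the carton, away from the robot; same meaning of the angle.
- flap_near_hinge (a point): Middle of the crease of flap_near, on the carton's rim, 100 mm above the table; the crease runs along the carton's y.
- flap_far_hinge (a point): Middle of the crease of flap_far, on the other rim, 100 mm above the table.
- dock: Fixed dock of the gauge: grey block 70 x 64 mm on a black base 86 x 80 mm, rim 50 mm above the table, with a rectangular pocket from which the gauge is lifted straight up by 36 mm or more. Origin: centre of the underside.
- gauge: Hand-held coating gauge, 150 g, upright in the dock. Origin: contact point of its V foot with the foot out, on the centre line, 20 mm above the table in the dock; z up, x along the V groove. Above the origin: collar 50 x 31 mm at 30 to 40 mm, rests on the dock; grip body 40 (x) x 26 mm (y), flat sides, at 40 to 122 mm (top): grip across y. Foot 30 x 32 mm, cheeks reach 5 mm below the origin.
- gauge_tip (a point): The contact point of the V foot, on the sliding foot: it lies on the crown of the column when the foot sits astride it. It coincides with the gauge's origin while the foot is out, and slides up the gauge by the foot's travel.
- gauge_foot (a joint): Travel of the gauge's sprung V foot up into the gauge, in m: 0 = fully out, 0.008 = fully in (stop). It takes 1.5 N to start and 0.5 N more for each mm: 3.5 N half way.
- tape_roll: Roll of tan tape lying flat, 96 mm across, 48 mm high; a bystander.
- objective_case: Round two-tone lens case, 36 mm across, 62 mm high; a bystander.
- oil_bottle: Small dropper-capped bottle, 27 mm across, 78 mm high; a bystander.
Mind the look-alikes: they are no part of the job. What is shaped like the gauge but purple is not meant.

How it is judged:
By the outcome, as a careful person would: the job done as asked, in the order asked, and still so for the second after the job is handed in, while the arm keeps its last pose, push and grip.
It also fails if it takes over 58 s, if anything falls off the work surface, if the arm or the gripper's body presses on something with over 40 N, if the wrist force passes 120 N, or if a joint passes its speed limit or range.

## Working session

There is one attempt and no reset: what is moved stays moved. The work goes in short steps, Python scripts to look and compute and a shell command to move; the robot and the scene stay as the last step left them, time stands still between calls to the robot, and variables do not carry over. Pictures are saved under pics/ and viewed, and the job is handed in when it is done.

```bash
ls; mkdir -p pics
cat > h.py <<'E'
import numpy as np, cv2, json
from cell import arm, viewer
def snap(name,tag):
    c=viewer.camera(name); cv2.imwrite(f'pics/{tag}.png',c['img'])
    np.savez(f'pics/{tag}.npz',**{k:np.array(v) for k,v in c.items()})
    return c
def load(tag): return np.load(f'pics/{tag}.npz')
def ray(c,u,v):
    f=210/np.tan(np.radians(float(c['fovy']))/2)
    d=np.array([(u-float(c['cx']))/f,(v-float(c['cy']))/f,1.]); R=np.array(c['rotation'])
    d=R@d; return np.array(c['origin']),d/np.linalg.norm(d)
def onz(c,u,v,z):
    o,d=ray(c,u,v); return o+d*(z-o[2])/d[2]
def tri(c1,p1,c2,p2):
    o1,d1=ray(c1,*p1);o2,d2=ray(c2,*p2)
    A=np.stack([d1,-d2],1); s=np.linalg.lstsq(A,o2-o1,rcond=None)[0]
    a=o1+s[0]*d1;b=o2+s[1]*d2
    return (a+b)/2,np.linalg.norm(a-b)
def proj(c,p):
    f=210/np.tan(np.radians(float(c['fovy']))/2)
    q=np.array(c['rotation']).T@(np.array(p)-np.array(c['origin']))
    return np.array([float(c['cx'])+f*q[0]/q[2],float(c['cy'])+f*q[1]/q[2]])
def crop(tag,u0,v0,u1,v1,s,out):
    im=cv2.imread(f'pics/{tag}.png')[v0:v1,u0:u1]
    cv2.imwrite(f'pics/{out}.png',cv2.resize(im,None,fx=s,fy=s,interpolation=cv2.INTER_CUBIC))
E
python3 - <<'E'
from h import *
for n in('scene','top'):
    c=snap(n,n+'0'); print(n,c['fovy'],c['cx'],c['cy'],c['origin'],c['rotation'])
s=arm.observe(); print(s)
E
```

```text
pics
scene 46.72761655508822 277.36742150461487 208.20573115577412 [0.00831076 0.59263097 0.64925323] [[-0.78673118 -0.32893998  0.5223529 ]
 [-0.61729199  0.41626529 -0.66758805]
 [ 0.00215902 -0.84765659 -0.5305409 ]]
top 55.77538450399259 275.9793688637498 210.74514305153107 [ 0.42737317 -0.10600905  0.93184076] [[-1.40712985e-01 -9.70088267e-01  1.97809529e-01]
 [-9.90050194e-01  1.38013914e-01 -2.74366930e-02]
 [-6.84453377e-04 -1.99702062e-01 -9.79856427e-01]]
{'t': 0.1, 'joints': array([67.00751018, 23.94505394, -0.59057358, 92.48089231,  0.26734498,
       63.63839431, -3.03542695]), 'joint_vel': array([-0.02055399,  0.00187726, -0.02466613, -0.11096083,  0.07795136,
       -0.09148756,  0.03339481]), 'joint_torque': array([ 1.57841692e-03, -8.65822792e+01,  6.80213571e-01, -4.35641313e+01,
        1.92169222e-02,  4.87257581e-03, -1.22544662e-05]), 'tool_pos': array([ 0.21994676, -0.58469349,  0.23072674]), 'ee_rot': array([[ 9.35962547e-01,  3.52099304e-01, -4.36463660e-04],
       [ 3.52099570e-01, -9.35962005e-01,  1.00851724e-03],
       [-5.34151845e-05, -1.09761303e-03, -9.99999396e-01]]), 'force': array([-0.26979199,  0.08755402,  0.57247364]), 'torque': array([-0.02416272,  0.02216952,  0.01992567]), 'width': 0.08529422815112}
```

View pics/scene0.png

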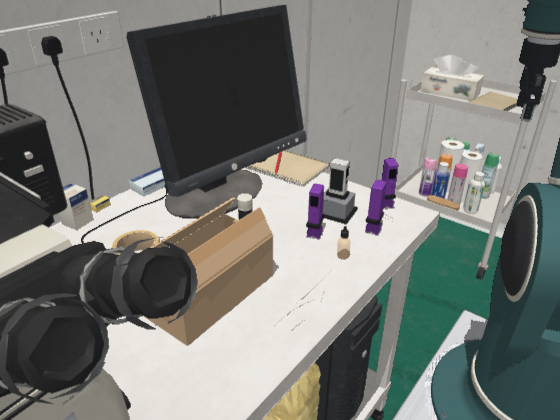

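View pics/top0.png

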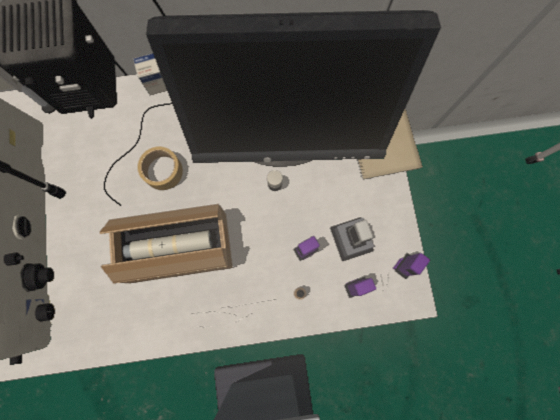

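The scene view shows the carton at about (210,270), the grey gauge with a white top in its dock at (340,190), and three purple look-alikes at (315,210), (376,205) and (390,175). The top view shows the column cross near (162,245), the dock at (355,238), and the purple ones at (307,247), (361,287) and (411,264). Next, closer crops.

Run:
```python
from h import *
crop('top0',95,195,240,290,5,'t_carton'); crop('top0',290,205,440,305,5,'t_dock')
crop('scene0',130,190,290,350,4,'s_carton'); crop('scene0',295,145,405,265,5,'s_dock')
```

```text
(no output)
```

View pics/t_carton.png

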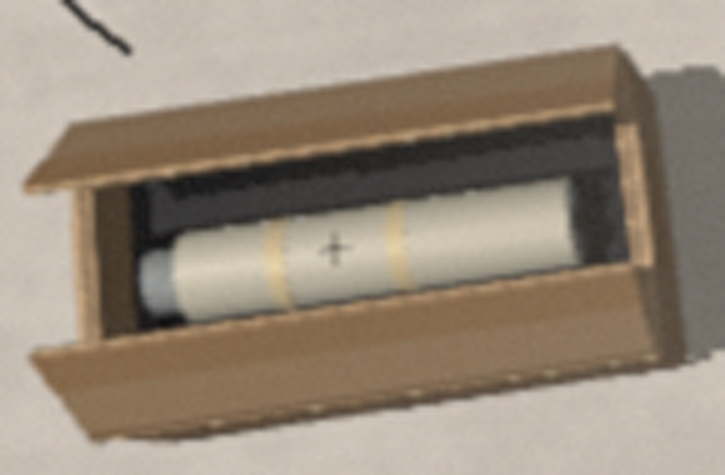

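View pics/t_dock.png

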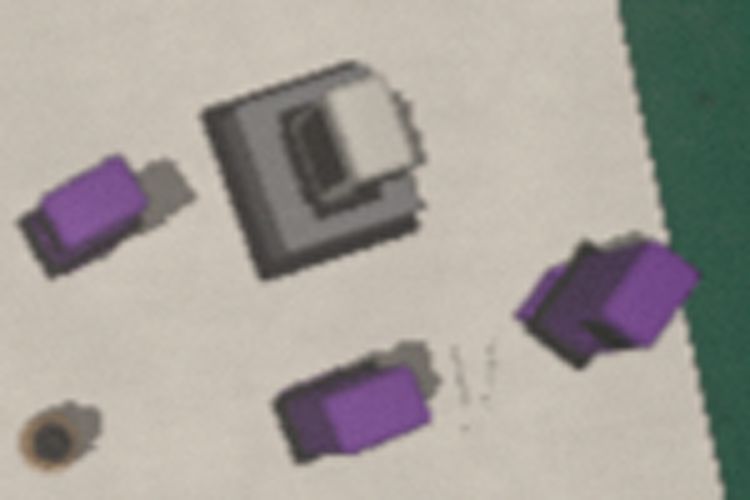

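View pics/s_carton.png

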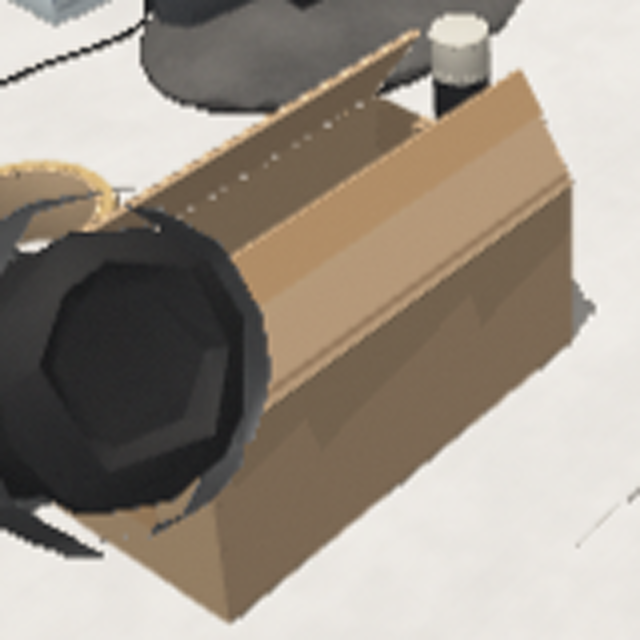

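View pics/s_dock.png

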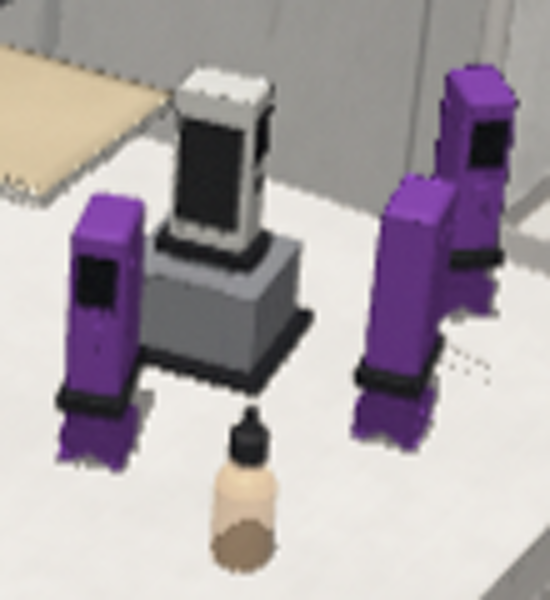

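Run:
```python
from h import *
crop('top0',325,212,380,267,11,'t2'); crop('scene0',315,150,370,220,9,'s2')
```

```text
(no output)
```

View pics/t2.png

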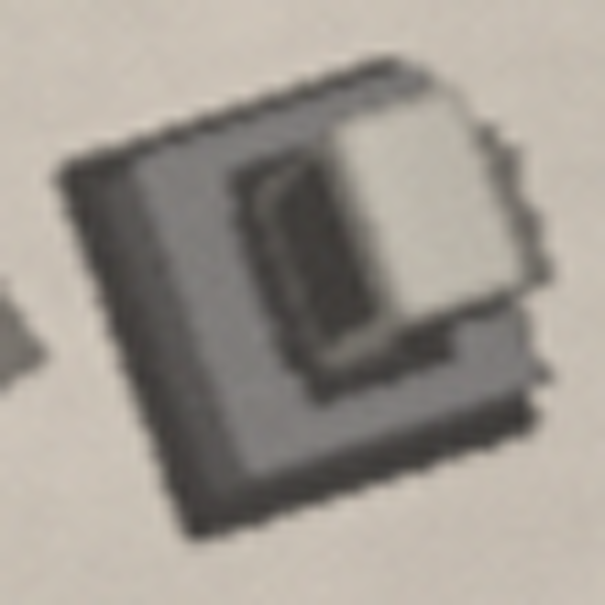

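View pics/s2.png

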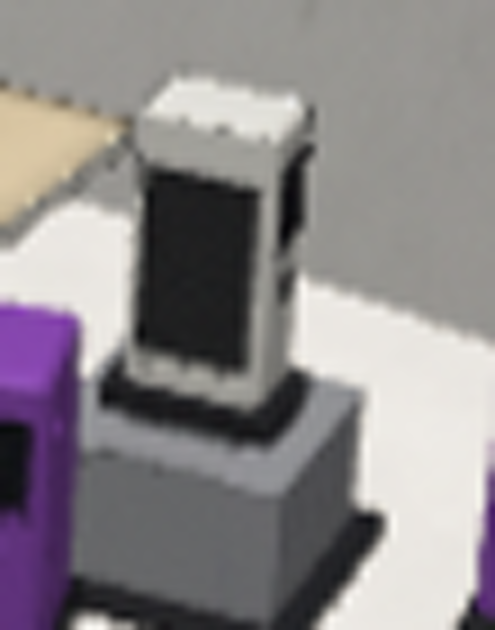

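Run:
```python
from h import *
t=load('top0');s=load('scene0')
T=lambda u,v:(325+(u+.5)/11-.5,212+(v+.5)/11-.5)
S=lambda u,v:(315+(u+.5)/9-.5,150+(v+.5)/9-.5)
tp=dict(A=T(335,128),B=T(465,90),C=T(525,275),D=T(395,325))
sp=dict(A=S(135,115),B=S(178,75),C=S(312,100),D=S(272,140))
P={}
for k in tp:
    P[k],e=tri(t,tp[k],s,sp[k]); print(k,P[k].round(4),round(e,4))
print('center',np.mean(list(P.values()),0))
Q={k:onz(t,*tp[k],.142) for k in tp}
print('Q ctr',np.mean(list(Q.values()),0)); 
for a,b in('DA','CB','AB','DC'): 
    d=Q[b]-Q[a]; print(a+b,np.linalg.norm(d)*1e3,np.degrees(np.arctan2(d[1],d[0])))
for n,p in dict(l=(60,165),b=(200,540),r=(535,430)).items(): print('base',n,onz(t,*T(*p),.01).round(4))
for n,p in dict(l=(130,155),b=(250,475)).items(): print('rim',n,onz(t,*T(*p),.05).round(4))
# carton: top crop offset 95,195 x5
T=lambda u,v:(95+(u+.5)/5-.5,195+(v+.5)/5-.5)
x=onz(t,*T(335,248),.086); print('cross',x)
for n,p in dict(tapeL_top=(275,225),tapeL_bot=(285,305),tapeR_t=(396,203),tapeR_b=(404,288),colLt=(178,238),colRt=(570,180),colLb=(190,320),colRb=(580,262)).items(): print(n,onz(t,*T(*p),.07).round(4))
for n,p in dict(nearL=(30,352),nearR=(640,262),farL=(25,188),farR=(617,105)).items(): print('flap edge',n,onz(t,*T(*p),.155).round(4))
for n,p in dict(nearL=(95,438),nearR=(665,362),farL=(72,122),farR=(618,47)).items(): print('crease',n,onz(t,*T(*p),.1).round(4))
```

```text
A [ 0.5394 -0.283   0.1392] 0.0
B [ 0.5426 -0.308   0.1401] 0.0006
C [ 0.5061 -0.3124  0.1424] 0.003
D [ 0.5013 -0.2868  0.1426] 0.0009
center [ 0.52233459 -0.29754647  0.14108832]
Q ctr [ 0.52267614 -0.29704653  0.142     ]
DA 37.53315943715798 6.513489263841267
CB 35.504358668823414 7.2066944052382285
AB 25.1860579771742 -81.76416588684597
DC 25.755611332451572 -77.27128632321555
base l [ 0.558  -0.2522  0.01  ]
base b [ 0.4752 -0.268   0.01  ]
base r [ 0.488 -0.342  0.01 ]
rim l [ 0.5524 -0.2604  0.05  ]
rim b [ 0.4846 -0.2732  0.05  ]
cross [0.56028392 0.12280245 0.086     ]
tapeL_top [0.5766 0.1522 0.07  ]
tapeL_bot [0.5411 0.1507 0.07  ]
tapeR_t [0.5788 0.099  0.07  ]
tapeR_b [0.5412 0.0989 0.07  ]
colLt [0.5768 0.1946 0.07  ]
colRt [0.5782 0.0225 0.07  ]
colLb [0.5404 0.1919 0.07  ]
colRb [0.5417 0.022  0.07  ]
flap edge nearL [0.5256 0.225  0.155 ]
flap edge nearR [ 0.5271 -0.0139  0.155 ]
flap edge farL [0.5905 0.2235 0.155 ]
flap edge farR [ 0.5907 -0.012   0.155 ]
crease nearL [0.4935 0.2237 0.1   ]
crease nearR [ 0.4913 -0.0129  0.1   ]
crease farL [0.6276 0.2255 0.1   ]
crease farR [ 0.6274 -0.0086  0.1   ]
```

Run:
```python
from h import *
t=load('top0');s=load('scene0')
for a,b in [((192,160),(167,192)),((385,157),(305,137))]: print('mon',tri(t,a,s,b))
for n,p,z in [('tape',(159,168),.048),('obj',(275,181),.062),('bottle',(300,293),.05),('p1',(307,247),.1),('p2',(361,287),.1),('p3',(411,264),.1)]: print(n,onz(t,*p,z))
S=lambda u,v:(130+(u+.5)/4-.5,190+(v+.5)/4-.5)
T=lambda u,v:(95+(u+.5)/5-.5,195+(v+.5)/5-.5)
print(tri(t,T(640,262),s,S(520,70)),tri(t,T(617,105),s,S(415,32)),tri(t,T(665,362),s,S(572,180)))
```

```text
mon (array([0.72790854, 0.03659268, 0.13428663]), np.float64(0.01560044457094141))
mon (array([ 0.67057063, -0.37088565,  0.13687233]), np.float64(0.0019415247167640266))
tape [0.74449831 0.12418919 0.048     ]
obj [ 0.6715634  -0.13786651  0.062     ]
bottle [ 0.41719364 -0.15674436  0.05      ]
p1 [ 0.50919483 -0.18286432  0.1       ]
p2 [ 0.41205606 -0.28002227  0.1       ]
p3 [ 0.44368498 -0.3916749   0.1       ]
(array([ 0.5269968 , -0.0138827 ,  0.15269091]), np.float64(0.0009362880275774427)) (array([ 0.59193933, -0.01119251,  0.15108118]), np.float64(0.0009959012788023284)) (array([ 0.4919875 , -0.01263301,  0.10345145]), np.float64(0.0023344659132880216))
```

```bash
python3 -m crank '[[0.04,0.08,0.02,7,-1],[0.06,0.12,0.02,14,-1],[0.08,0.16,0.02,21,-1],[0.10,0.20,0.02,28,-1],[0.12,0.24,0.02,35,-1],[0.14,0.28,0.02,42,-1],[0.155,0.32,0.02,49,-1],[0.17,0.36,0.02,56,-1],[0.19,0.40,0.02,63,-1],[0.21,0.44,0.02,70,-1]]' 60
```

```text
t: 0.93
tool_pos: [0.3992, -0.2083, 0.2507]
ee_rot: [[-0.017, 1.0, -0.001], [1.0, 0.017, -0.001], [-0.001, -0.001, -1.0]]
force: [0.8, -1.0, 0.7]
width: 0.0
```

```bash
python3 -m crank '[[0.02,0.04,0,-1,-1],[0.04,0.08,0,-1,-1],[0.06,0.12,0,-1,-1],[0.08,0.16,0,-1,-1],[0.10,0.20,0,-1,-1],[0.12,0.24,0,-1,-1],[0.14,0.29,0,-1,-1],[0.16,0.33,0,-1,-1],[0.16,0.34,0,-1,-1],[0.16,0.34,0,-1,-1]]'
python3 - <<'E'
from h import *
snap('top','top1');snap('scene','scene1'); print(arm.observe()['tool_pos'],arm.observe()['joints'])
E
```

```text
t: 1.77
tool_pos: [0.5595, 0.1393, 0.2504]
ee_rot: [[-0.006, 1.0, -0.002], [1.0, 0.006, 0.003], [0.003, -0.002, -1.0]]
force: [-0.2, 1.1, 1.1]
width: 0.0002
[0.55896121 0.13391116 0.25002967] [ 12.94102079  21.69054606 -37.43675177  97.53422255  14.18248708
  65.73033127 -28.29432799]
```

View pics/top1.png

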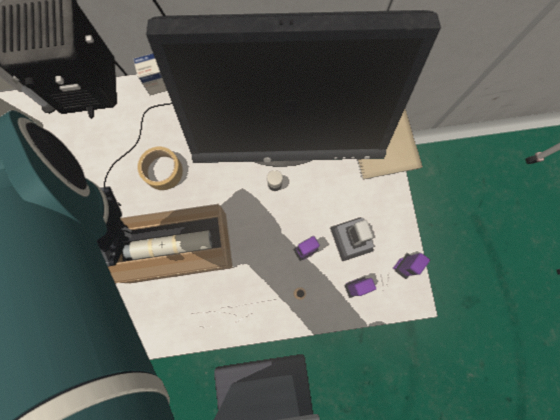

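View pics/scene1.png

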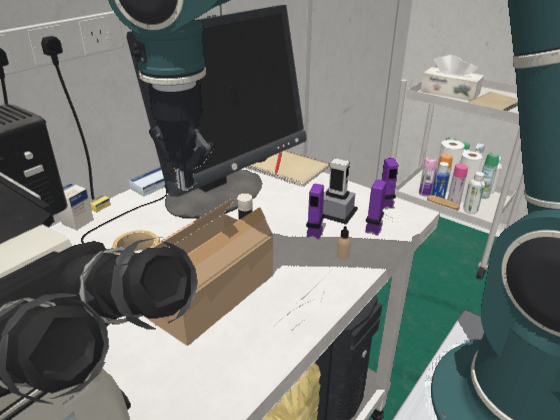

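The gripper is shut, with clear room above the slot between the flaps; the gauge and bystanders have not moved. I'll descend between the flaps and fold the near one.

```bash
python3 -m crank '[[0,0,-0.03,0,-1],[0,0,-0.07,0,-1],[0,0,-0.1,0,-1],[0,0,-0.12,0,-1],[0,0,-0.125,0,-1],[-0.02,0,-0.125,0,-1],[-0.04,0,-0.125,0,-1],[-0.06,0,-0.125,0,-1],[-0.08,0,-0.125,0,-1],[-0.1,0,-0.125,0,-1]]'
python3 -m crank '[[-0.01,0,0,0,-1],[-0.015,0,-0.01,0,-1],[-0.015,0,-0.02,0,-1],[-0.015,0,-0.03,0,-1],[-0.015,0,-0.035,0,-1],[-0.015,0,-0.035,0,-1]]'
python3 - <<'E'
from h import *
snap('top','top2');snap('scene','scene2'); s=arm.observe();print(s['tool_pos'],s['force'])
crop('scene2',120,140,300,350,3,'s_c2')
E
```

```text
t: 2.7
tool_pos: [0.4587, 0.1332, 0.1261]
ee_rot: [[-0.001, 1.0, -0.001], [1.0, 0.001, 0.0], [0.0, -0.001, -1.0]]
force: [-0.0, -0.5, 1.0]
width: -0.0
t: 3.2
tool_pos: [0.4435, 0.1331, 0.0895]
ee_rot: [[-0.001, 1.0, -0.003], [1.0, 0.001, 0.0], [0.0, -0.003, -1.0]]
force: [-1.1, 0.1, 0.2]
width: 0.0001
[0.4437691  0.13338352 0.09064329] [-0.26577703  0.03387788  0.48064876]
```

View pics/s_c2.png

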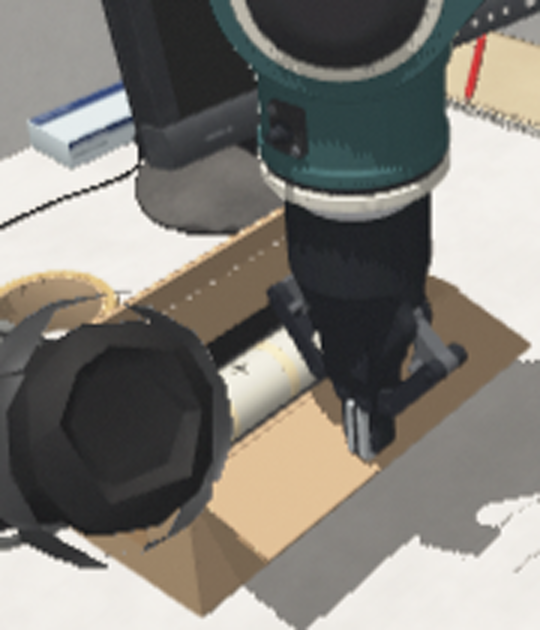

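The near flap lies folded outward past horizontal. The far one is next.

```bash
python3 -m crank '[[0,0,0.035,0,-1],[0,0.01,0.07,0,-1],[0.04,0.02,0.1,0,-1],[0.08,0.02,0.1,0,-1],[0.11,0.02,0.1,0,-1],[0.115,0.02,0.07,0,-1],[0.115,0.02,0.04,0,-1],[0.115,0.02,0.035,0,-1],[0.13,0.02,0.035,0,-1],[0.15,0.02,0.035,0,-1]]'
python3 -m crank '[[0.02,0,0,0,-1],[0.04,0,0,0,-1],[0.06,0,0,0,-1],[0.075,0,0,0,-1],[0.08,0,-0.01,0,-1],[0.08,0,-0.02,0,-1],[0.08,0,-0.03,0,-1],[0.08,0,-0.035,0,-1],[0.08,0,-0.035,0,-1]]'
python3 - <<'E'
from h import *
snap('top','top3');snap('scene','scene3'); s=arm.observe();print(s['tool_pos'],s['force'])
crop('scene3',100,140,300,350,3,'s_c3')
E
```

```text
t: 4.13
tool_pos: [0.5931, 0.1538, 0.1264]
ee_rot: [[-0.003, 1.0, -0.003], [1.0, 0.003, 0.0], [0.0, -0.003, -1.0]]
force: [-0.5, 0.0, 2.0]
width: -0.0
t: 4.88
tool_pos: [0.6716, 0.1537, 0.0898]
ee_rot: [[-0.004, 1.0, -0.006], [1.0, 0.004, -0.0], [-0.0, -0.006, -1.0]]
force: [-0.5, 0.4, 1.1]
width: -0.0002
[0.67266233 0.15391654 0.09141942] [ 0.55885789  0.22418514 -0.00321973]
```

View pics/s_c3.png

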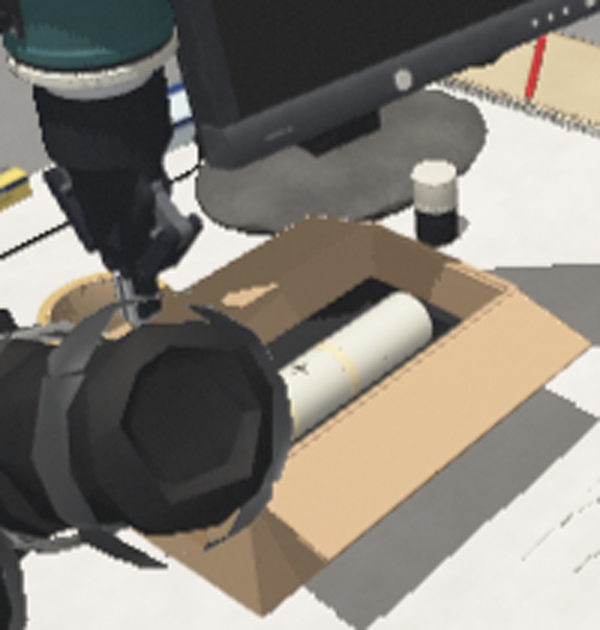

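View pics/top3.png

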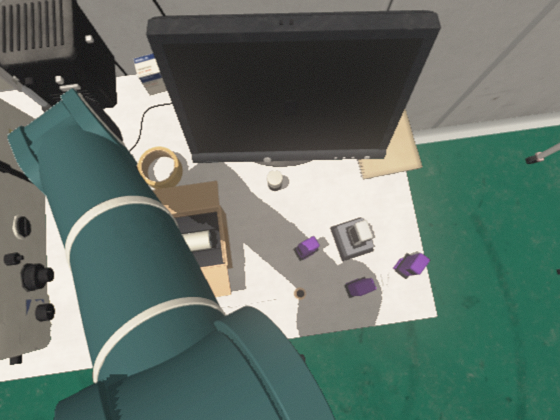

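Both flaps lie back. Next: retreat and move over the gauge with the gripper open and turned about -79.7°.

```bash
python3 -m crank '[[0,0,0.04,0,-1],[-0.02,0,0.08,0,-1],[-0.05,0,0.12,-7,-1],[-0.08,-0.02,0.14,-14,-1],[-0.11,-0.05,0.15,-21,0],[-0.13,-0.08,0.15,-28,1],[-0.14,-0.12,0.15,-35,1],[-0.15,-0.16,0.15,-42,1],[-0.15,-0.20,0.15,-49,1],[-0.15,-0.24,0.15,-56,1]]'
python3 -m crank '[[0,-0.04,0,-7,1],[0,-0.08,0,-14,1],[0,-0.12,0,-21,1],[0,-0.16,0,-24,1],[0,-0.19,0,-24,1],[0,-0.21,0,-24,1],[0,-0.21,0,-24,1],[0,-0.21,0,-24,1]]' 30
python3 - <<'E'
from h import *
snap('top','top4');snap('scene','scene4'); s=arm.observe();print(s['tool_pos'],s['force'],s['ee_rot'],s['joints'],s['width'])
E
```

```text
t: 5.82
tool_pos: [0.5217, -0.0878, 0.2427]
ee_rot: [[0.83, 0.557, -0.0], [0.557, -0.83, 0.002], [0.001, -0.002, -1.0]]
force: [1.8, 0.5, -0.2]
width: 0.0726
t: 6.48
tool_pos: [0.5214, -0.2985, 0.2429]
ee_rot: [[0.985, 0.17, 0.001], [0.17, -0.985, 0.002], [0.001, -0.002, -1.0]]
force: [-0.4, 0.9, 0.3]
width: 0.0852
[ 0.52194652 -0.2967405   0.24303633] [-0.06113822 -0.23959128 -0.14813426] [[ 0.98502269  0.17242003  0.00127514]
 [ 0.17241702 -0.98502163  0.00218218]
 [ 0.00163229 -0.00192964 -0.99999681]] [ 36.77343815  21.32539475 -12.88326817  95.04218092   5.00719667
  64.19455852 -57.5089172 ] 0.08525441644774287
```

View pics/top4.png

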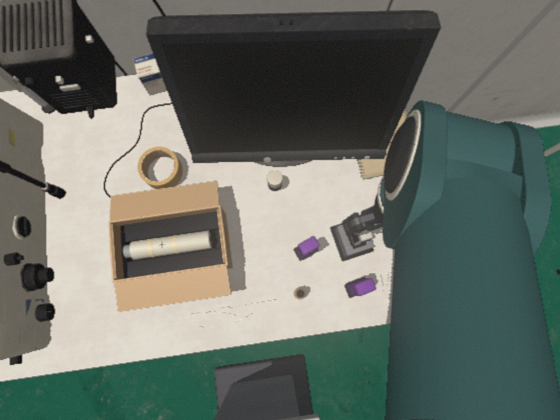

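View pics/scene4.png

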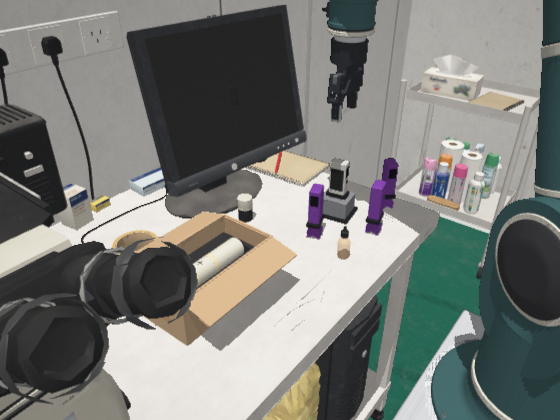

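Both flaps lie flat outward in both views, and the tool is above the gauge. I'll zoom on the carton, and descend.

```bash
python3 -m crank '[[0,0,-0.04,0,1],[0,0,-0.08,0,1],[0,0,-0.11,0,1],[0,0,-0.135,0,1],[0,0,-0.15,0,1],[0,0,-0.154,0,1],[0,0,-0.154,0,1],[0,0,-0.154,0,1]]' 30
python3 - <<'E'
from h import *
snap('scene','scene5'); s=arm.observe();print(s['tool_pos'],s['force'])
crop('scene5',300,90,410,240,4,'s_c5'); crop('top4',105,180,235,310,6,'t_c4'); crop('scene4',180,200,300,300,6,'s_c4')
E
```

```text
t: 7.25
tool_pos: [0.5226, -0.2963, 0.0902]
ee_rot: [[0.985, 0.173, 0.002], [0.173, -0.985, 0.002], [0.003, -0.001, -1.0]]
force: [-0.5, 0.1, 0.3]
width: 0.0855
[ 0.52274414 -0.29662634  0.09053532] [-0.383095    0.46516361  0.26967275]
```

View pics/s_c5.png

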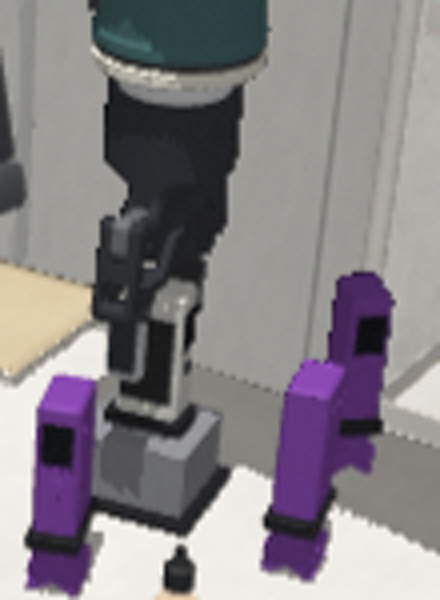

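View pics/t_c4.png

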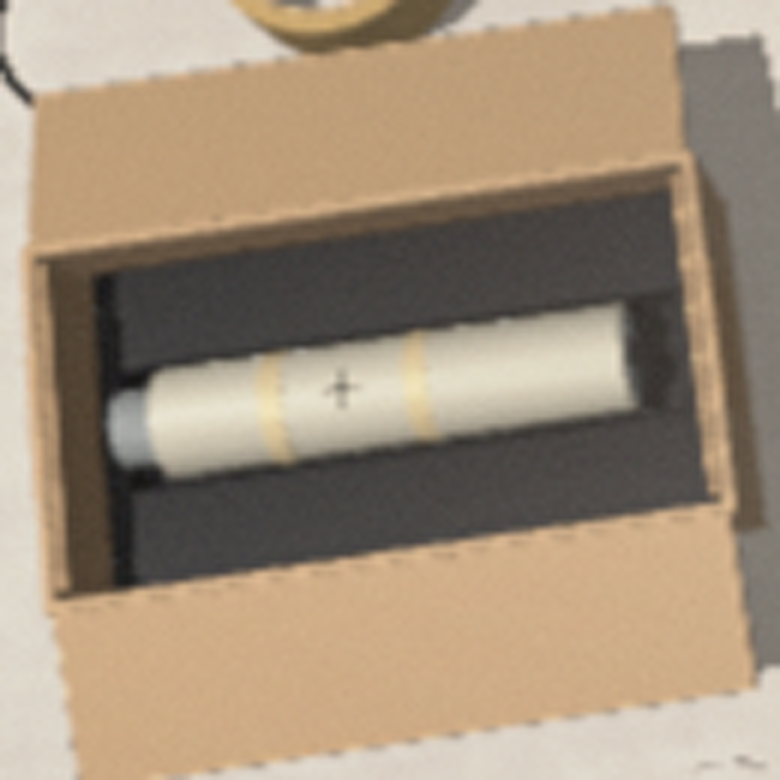

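View pics/s_c4.png

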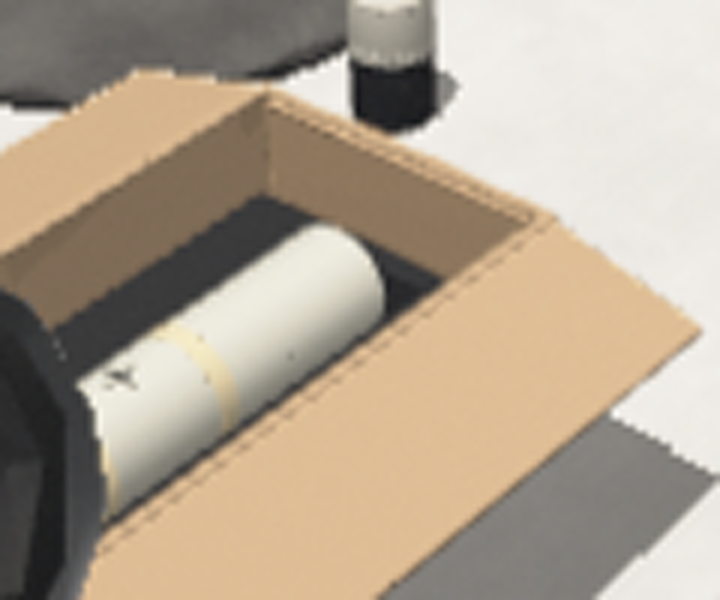

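The fingers straddle the pale gauge's body. Closing now, and measuring the cross from both views.

```bash
python3 -m crank '[[0,0,0,0,0.2],[0,0,0,0,-0.1],[0,0,0,0,-0.4],[0,0,0,0,-1],[0,0,0,0,-1],[0,0,0,0,-1],[0,0,0,0,-1],[0,0,0,0,-1]]' 50
python3 - <<'E'
from h import *
t=load('top4');s=load('scene4')
T=lambda u,v:(105+(u+.5)/6-.5,180+(v+.5)/6-.5)
S=lambda u,v:(180+(u+.5)/6-.5,200+(v+.5)/6-.5)
print('cross',tri(t,T(342,389),s,S(122,377)),onz(t,*T(342,389),.086),onz(s,*S(122,377),.086))
def L(n,a,b,z):
    p,q=onz(t,*T(*a),z),onz(t,*T(*b),z); d=p-q; print(n,p.round(4),q.round(4),'yaw-90:',np.degrees(np.arctan2(d[1],d[0]))-90)
L('colT',(155,370),(620,305),.07);L('colB',(170,478),(635,408),.07)
L('far',(35,250),(690,160),.1);L('near',(55,605),(730,510),.1)
L('tapes',(272,407),(423,385),.086)
for n,p in dict(fL=(36,95),fR=(672,8),nL=(78,778),nR=(755,685)).items(): print(n,onz(t,*T(*p),.09).round(4))
a=arm.observe(); print(a['tool_pos'],a['ee_rot'],a['width'],a['force'])
E
```

```text
t: 7.97
tool_pos: [0.5229, -0.2967, 0.0908]
ee_rot: [[0.985, 0.173, 0.003], [0.173, -0.985, 0.001], [0.003, -0.001, -1.0]]
force: [-2.4, 0.3, 6.3]
width: 0.0252
cross (array([0.55913595, 0.12228747, 0.08629006]), np.float64(0.0015784650093628055)) [0.55982486 0.12287667 0.086     ] [0.55859725 0.12177517 0.086     ]
colT [0.5788 0.194  0.07  ] [0.5788 0.0239 0.07  ] yaw-90: -0.01855013989190013
colB [0.5389 0.1913 0.07  ] [0.5405 0.0226 0.07  ] yaw-90: 0.5224259823340134
far [0.6223 0.2228 0.1   ] [ 0.6221 -0.011   0.1   ] yaw-90: -0.06583758710351617
near [0.4971 0.2232 0.1   ] [ 0.4966 -0.0107  0.1   ] yaw-90: -0.1081172756576052
tapes [0.5569 0.1481 0.086 ] [0.5572 0.0942 0.086 ] yaw-90: 0.2846221731006011
fL [0.682  0.2231 0.09  ]
fR [ 0.682  -0.0097  0.09  ]
nL [0.4381 0.2228 0.09  ]
nR [ 0.4365 -0.0112  0.09  ]
[ 0.52287261 -0.29668861  0.0908347 ] [[ 9.84922577e-01  1.72965640e-01  3.22560997e-03]
 [ 1.72962511e-01 -9.84927644e-01  1.22714208e-03]
 [ 3.38924585e-03 -6.50730337e-04 -9.99994045e-01]] 0.025235234935353915 [-2.40379825  0.26464778  6.34832854]
```

The gauge is gripped (opening 25.2 mm). I'll lift it straight up and check it.

```bash
python3 -m crank '[[0,0,0.008,0,-1],[0,0,0.025,0,-1],[0,0,0.05,0,-1],[0,0,0.085,0,-1],[0,0,0.12,0,-1],[0,0,0.15,0,-1],[0,0,0.165,0,-1],[0,0,0.17,0,-1],[0,0,0.17,0,-1]]'
python3 - <<'E'
from h import *
snap('scene','scene6'); snap('top','top6');s=arm.observe();print(s['tool_pos'],s['force'],s['width'])
crop('scene6',290,40,410,220,4,'s_c6')
E
```

```text
t: 8.72
tool_pos: [0.5231, -0.2968, 0.2619]
ee_rot: [[0.985, 0.173, 0.005], [0.173, -0.985, 0.0], [0.005, 0.0, -1.0]]
force: [0.6, -0.1, -2.8]
width: 0.0253
[ 0.52230219 -0.29644994  0.25951431] [ 0.63843491  0.51974578 -1.66446234] 0.0257493713530235
```

View pics/s_c6.png

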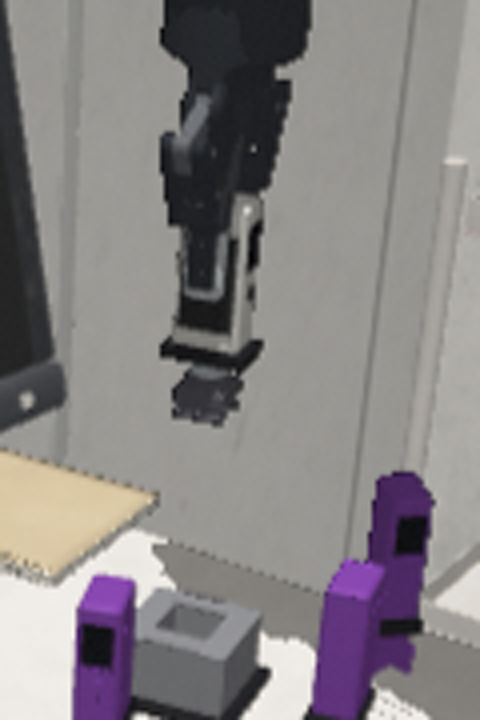

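The gauge is out of the dock, hanging upright with its dark V foot clear. Carrying it over the carton now.

```bash
python3 -m crank '[[0,0.02,0,7,-1],[0.005,0.05,0,14,-1],[0.01,0.09,0,21,-1],[0.015,0.13,0,28,-1],[0.02,0.17,0,35,-1],[0.025,0.21,0,42,-1],[0.03,0.25,0,49,-1],[0.035,0.29,0,56,-1],[0.037,0.32,0,63,-1],[0.037,0.34,0,70,-1]]'
python3 - <<'E'
from h import *
s=arm.observe();print(s['tool_pos'],s['ee_rot'],s['width'])
p=s['tool_pos'];y=s['ee_rot'][:,1];print('todo',.5593-p[0],.1223-p[1],-np.degrees(np.arctan2(y[1],y[0])))
E
```

```text
t: 9.65
tool_pos: [0.5585, 0.0474, 0.2581]
ee_rot: [[0.165, 0.986, -0.004], [0.986, -0.165, 0.004], [0.003, -0.004, -1.0]]
force: [-0.4, -0.4, -1.3]
width: 0.0252
[0.5585413  0.04736762 0.25806008] [[ 0.16490879  0.98630241 -0.00355475]
 [ 0.98630443 -0.16489624  0.00357661]
 [ 0.00294145 -0.00409588 -0.99998729]] 0.02523984304229905
todo 0.0007587032854901032 0.07493237786488714 9.491287267681868
```

```bash
python3 -m crank '[[0.001,0.03,0,5,-1],[0.001,0.055,-0.01,9.5,-1],[0.001,0.07,-0.03,9.5,-1],[0.001,0.075,-0.05,9.5,-1],[0.001,0.075,-0.065,9.5,-1],[0.001,0.075,-0.075,9.5,-1],[0.001,0.075,-0.075,9.5,-1],[0.001,0.075,-0.075,9.5,-1]]'
python3 - <<'E'
from h import *
snap('scene','scene7'); snap('top','top7')
s=arm.observe();print(s['tool_pos'],s['ee_rot'],s['width'],s['force'])
p=s['tool_pos'];y=s['ee_rot'][:,1];print('todo',.5593-p[0],.1223-p[1],-np.degrees(np.arctan2(y[1],y[0])))
crop('scene7',120,110,270,290,4,'s_c7');crop('top7',90,160,260,320,4,'t_c7')
E
```

```text
t: 10.32
tool_pos: [0.5592, 0.1221, 0.1825]
ee_rot: [[0.0, 1.0, -0.006], [1.0, -0.0, 0.003], [0.003, -0.006, -1.0]]
force: [0.0, 0.9, -1.5]
width: 0.0255
[0.55993828 0.12221866 0.18375442] [[ 3.86931620e-04  9.99994634e-01 -3.25304486e-03]
 [ 9.99994952e-01 -3.76668192e-04  3.15504303e-03]
 [ 3.15380079e-03 -3.25424922e-03 -9.99989732e-01]] 0.02529595857732429 [-0.83161331 -0.3768724  -0.15280075]
todo -0.0006382780808913413 8.1344459762836e-05 0.02158161244617446
```

View pics/s_c7.png

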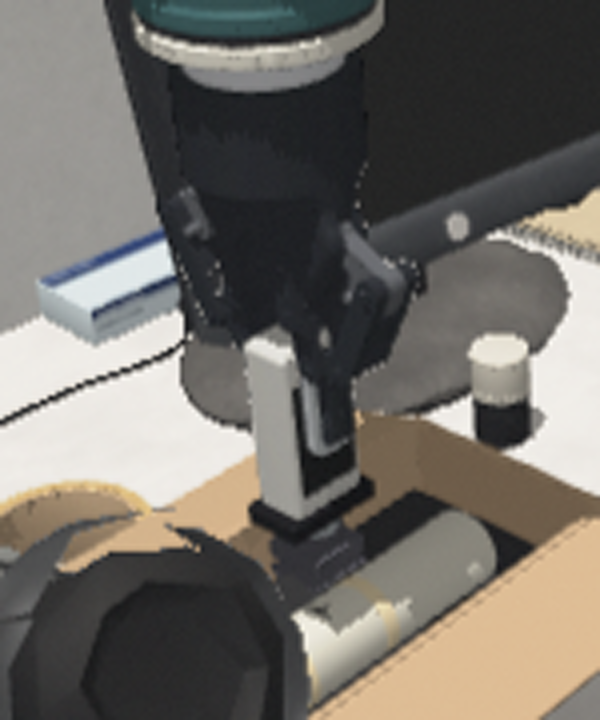

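View pics/t_c7.png

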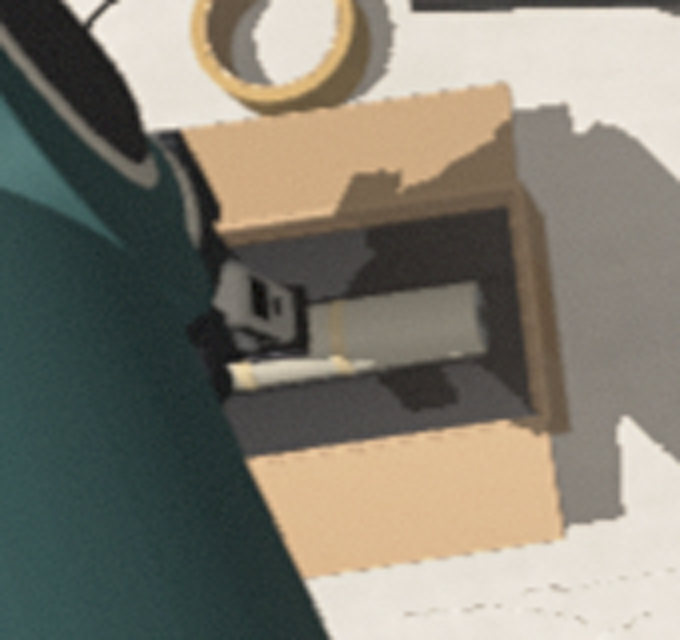

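Run:
```python
from h import *
s=load('scene7');t=load('top7')
p=np.array([.5596,.1222,.183-.0708])
for n,o in [('collar -x+y top',(-.0155,.025,.04)),('collar -x-y top',(-.0155,-.025,.04)),('collar +x+y top',(.0155,.025,.04)),('-x-y bot',(-.0155,-.025,.03)),('-x+y bot',(-.0155,.025,.03)),('body top -x+y',(-.013,.02,.122)),('body top +x+y',(.013,.02,.122)),('cheek -x-y',(-.016,-.015,-.005)),('cheek -x+y',(-.016,.015,-.005))]:
    q=proj(s,p+np.array(o)); r=proj(t,p+np.array(o)); print(n,((q-[120,110]+.5)*4).round(0),((r-[90,160]+.5)*4).round(0))
```

```text
collar -x+y top [290. 533.] [203. 362.]
collar -x-y top [372. 481.] [305. 348.]
collar +x+y top [241. 507.] [199. 301.]
-x-y bot [373. 499.] [310. 350.]
-x+y bot [292. 551.] [210. 365.]
body top -x+y [277. 364.] [152. 336.]
body top +x+y [234. 344.] [148. 279.]
cheek -x-y [364. 572.] [309. 361.]
cheek -x+y [316. 604.] [252. 370.]
```

Run:
```python
from h import *
crop('scene7',170,180,230,270,8,'s_c7b')
```

```text
(no output)
```

View pics/s_c7b.png

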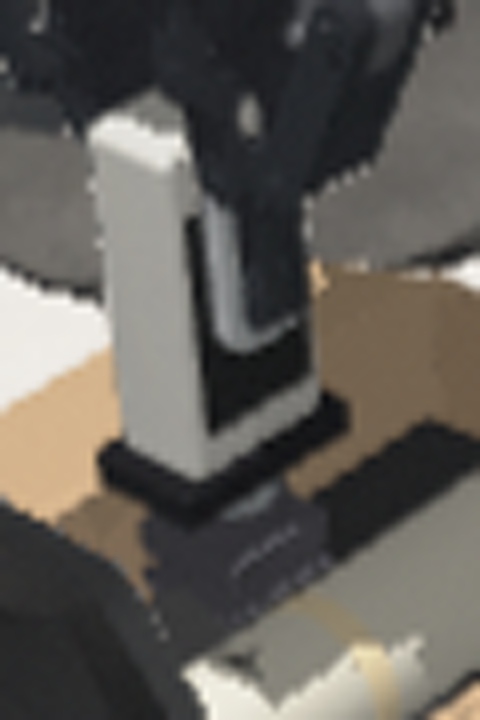

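Run:
```python
from h import *
crop('top7',130,215,190,265,12,'t_c7b'); crop('scene7',175,225,225,265,14,'s_c7c')
```

```text
(no output)
```

View pics/t_c7b.png

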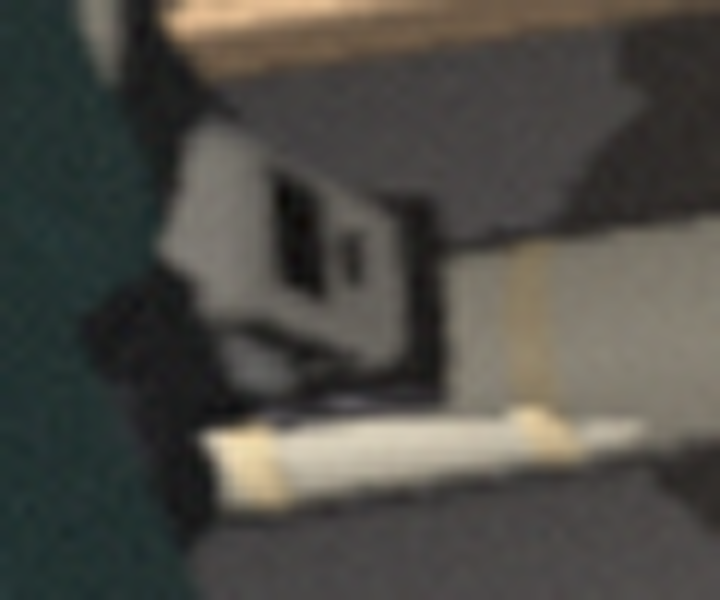

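View pics/s_c7c.png

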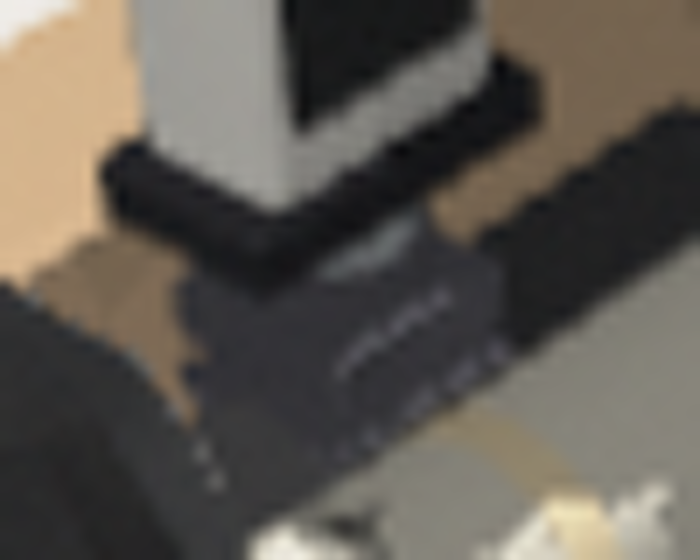

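The gauge stands over the cross, its groove in line with the column, and agrees with the predicted corners to about 1 mm in plan. Lowering gently while watching the force.

```bash
python3 - <<'E'
from h import *
s=arm.observe();p=s['tool_pos'];y=s['ee_rot'][:,1];print(p,'todo',.5593-p[0],.1223-p[1],.1585-p[2],-np.degrees(np.arctan2(y[1],y[0])),s['force'])
E
python3 -m crank '[[0,0,-0.006,0,-1],[0,0,-0.013,0,-1],[0,0,-0.018,0,-1],[0,0,-0.022,0,-1],[0,0,-0.023,0,-1],[0,0,-0.023,0,-1],[0,0,-0.023,0,-1]]'
for i in 1 2 3; do python3 -m crank '[[0,0,0,0,-1]]' | egrep 'pos|force'; done
```

```text
[0.55993828 0.12221866 0.18375442] todo -0.0006382780808913413 8.1344459762836e-05 -0.025254424780396384 0.02158161244617446 [-0.83161331 -0.3768724  -0.15280075]
t: 11.0
tool_pos: [0.56, 0.1223, 0.1608]
ee_rot: [[0.0, 1.0, -0.003], [1.0, -0.0, 0.003], [0.003, -0.003, -1.0]]
force: [-0.5, 0.8, -1.1]
width: 0.0254
tool_pos: [0.5601, 0.1224, 0.161]
force: [-0.2, 0.5, -1.8]
tool_pos: [0.5602, 0.1224, 0.1612]
force: [0.2, 0.0, -1.2]
tool_pos: [0.5603, 0.1224, 0.1614]
force: [0.6, 1.3, -2.3]
```

```bash
for d in a; do python3 -m crank '[[-0.001,0,-0.001,0,-1],[-0.001,0,-0.0025,0,-1],[-0.001,0,-0.0025,0,-1],[-0.001,0,-0.0025,0,-1]]' | egrep 'pos|force'; done
python3 -m crank '[[0,0,-0.001,0,-1],[0,0,-0.002,0,-1],[0,0,-0.002,0,-1],[0,0,-0.002,0,-1]]' | egrep 'pos|force'
python3 -m crank '[[0,0,-0.001,0,-1],[0,0,-0.001,0,-1],[0,0,-0.001,0,-1]]' | egrep 'pos|force'
python3 -m crank '[[0,0,-0.0005,0,-1],[0,0,-0.001,0,-1],[0,0,-0.001,0,-1],[0,0,-0.001,0,-1]]' | egrep 'pos|force|ee'
```

```text
tool_pos: [0.5592, 0.1224, 0.1588]
force: [-0.1, -0.4, -1.8]
tool_pos: [0.5593, 0.1225, 0.1569]
force: [-0.1, 0.1, 0.3]
tool_pos: [0.5592, 0.1224, 0.1558]
force: [-0.5, -0.5, 0.5]
tool_pos: [0.5592, 0.1224, 0.1549]
ee_rot: [[0.0, 1.0, -0.003], [1.0, -0.0, 0.003], [0.003, -0.003, -1.0]]
force: [-1.1, -0.2, 1.2]
```

The force step at TCP z of about 0.157 matches the predicted contact (0.1568). About 2 mm more brings it to half way.

```bash
python3 -m crank '[[0,0,-0.0007,0,-1],[0,0,-0.0014,0,-1],[0,0,-0.002,0,-1],[0,0,-0.002,0,-1],[0,0,-0.002,0,-1],[0,0,-0.002,0,-1]]' | egrep 'pos|force|wid'
python3 - <<'E'
from h import *
F=[];Z=[]
for i in range(6):
    snap('scene','scene8'); s=arm.observe(); F.append(s['force']);Z.append(s['tool_pos'])
print(np.mean(F,0),np.std(F,0),np.mean(Z,0),s['width'],s['ee_rot'][:,1],s['t'])
crop('scene8',170,180,230,270,8,'s_c8'); snap('top','top8'); crop('top8',90,160,260,320,4,'t_c8')
E
```

```text
tool_pos: [0.5593, 0.1224, 0.1529]
force: [-0.8, -0.7, 1.7]
width: 0.0252
[-0.75285394 -0.52123452  2.37739672] [0.43467502 0.73126499 0.28960116] [0.55923919 0.12244435 0.15286329] 0.025537972736224553 [ 9.99996860e-01 -2.00719793e-04 -2.49775219e-03] 13.3
```

View pics/s_c8.png

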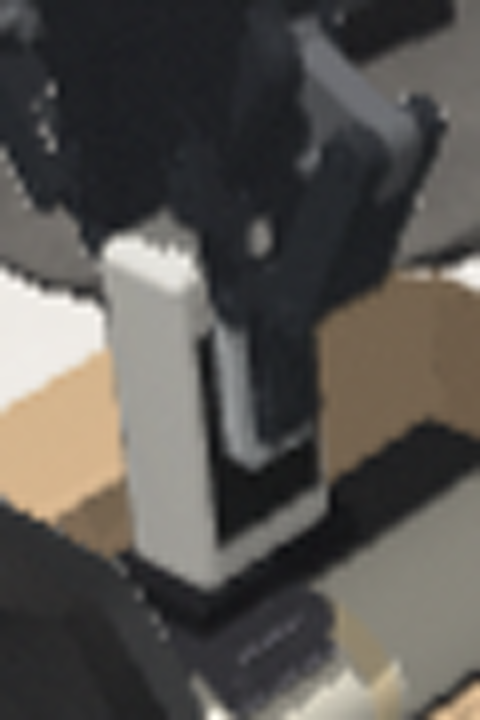

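View pics/t_c8.png

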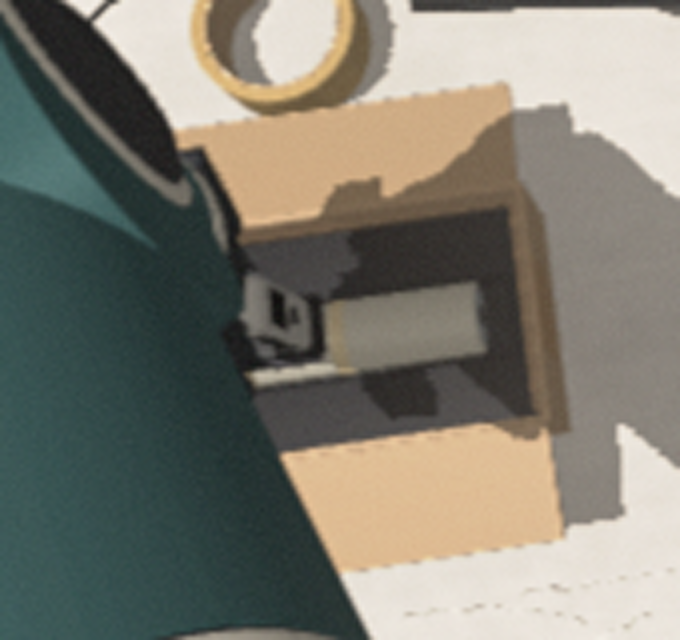

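Run:
```python
from h import *
c=load('scene8'); p=np.array([.5593,.1223,.086])
im=cv2.imread('pics/s_c8.png')
def P(o): return (proj(c,p+np.array(o))-[170,180]+.5)*8-.5
for o,col in [((-.016,-.015,-.005),(0,0,255)),((-.016,.015,-.005),(0,0,255)),((-.016,-.015,.02),(0,0,255))]:
    q=P(o);print(q);cv2.circle(im,tuple(int(v) for v in q),3,col,-1)
for yy in(-.022,-.03):
    pts=[P((.02*np.sin(a),yy,.02*np.cos(a)-.02)) for a in np.linspace(-1.57,.3,30)]
    cv2.polylines(im,[np.int32(pts)],False,(0,255,0),1)
cv2.imwrite('pics/ov8.png',im)
# same overlay on scene4 w/ cross & tape
im=cv2.imread('pics/s_c4.png')
for yy in(-.022,-.03):
    pts=[(proj(c,p+np.array((.02*np.sin(a),yy,.02*np.cos(a)-.02)))-[180,200]+.5)*6-.5 for a in np.linspace(-1.57,.3,30)]
    cv2.polylines(im,[np.int32(pts)],False,(0,255,0),1)
q=(proj(c,p)-[180,200]+.5)*6-.5;cv2.circle(im,tuple(int(v) for v in q),2,(0,0,255),-1)
cv2.imwrite('pics/ov4.png',im)
```

```text
[335.8688246  674.70428767]
[242.56512496 739.67036287]
[328.27156078 588.90651909]
```

View pics/ov8.png

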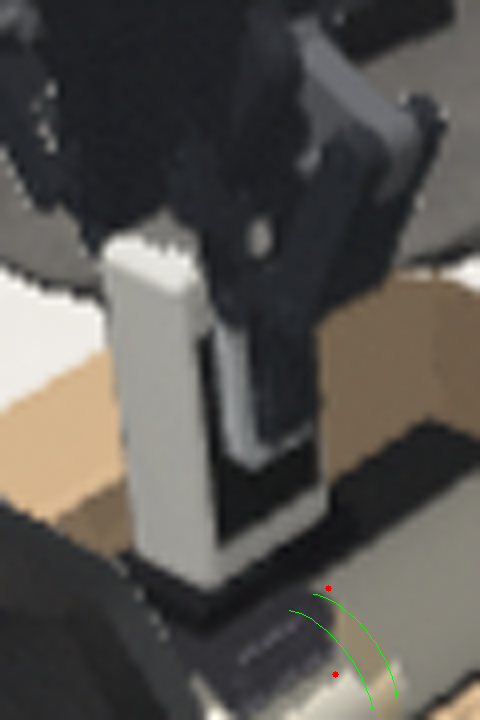

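View pics/ov4.png

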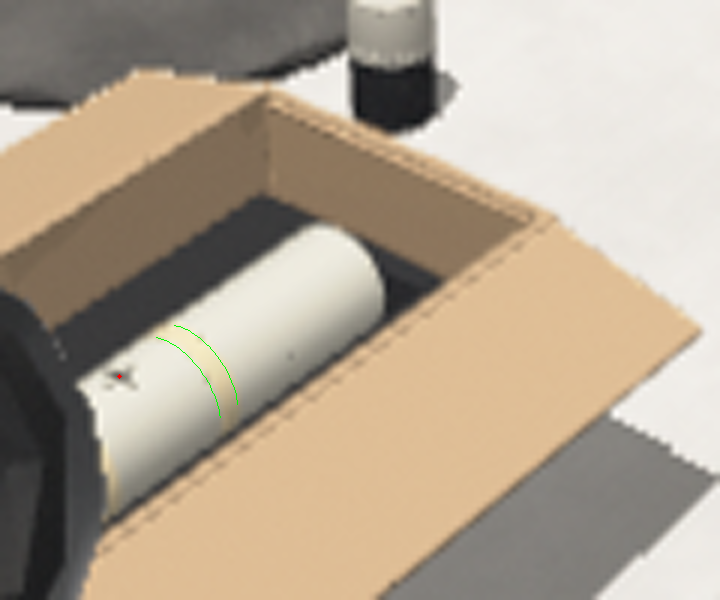

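The overlay matches: the cross and tape fit within about 0.5 mm, and the foot's edge sits clear of the tape where predicted. Force (3.8 N above baseline) and geometry (4.0 mm) both say about half travel. Handing in.

Run:
```python
from cell import arm
s=arm.observe();print(s['t'],s['tool_pos'],s['force'],s['width'])
print(arm.sign_off())
```

```text
13.35 [0.55923683 0.12245288 0.1528462 ] [-0.67204386 -0.28439306  2.73464845] 0.025465550579838188
the job is handed in; nothing more can be done
None
```

I folded both long flaps outward, then lifted the pale gauge straight out of its dock. I turned it 80° and set its V foot astride the column on the marked cross. I handed the job in at 13.4 s, still gripping and holding the gauge there; `sign_off` gave no verdict.

**Last checks:**
- **Position:** the tool stood within about 0.2 mm of the measured cross. The camera checks put the gauge within about 1 mm of it along the column.
- **Alignment:** the gauge was tilted about 0.2°, and its groove was in line with the column to within about 0.5°, the uncertainty of my measurement of the column's direction.
- **Foot travel:** height gives about 4.0 mm. The force, about 3.8 N above the unloaded reading, gives about 4.7 mm. The two disagree slightly, but both are near half way.
- **Flaps:** both lay folded back about horizontal or a little past it.
- **Other things on the table:** nothing looked moved in the pictures I took. In the last ones the carton and tape roll had not shifted; I did not view the whole table at the end.

**One mismatch:** the foot's lower edge looked a few millimetres higher in the scene view than the stated shape predicts. It looked the same before contact, and contact came at the predicted height, so I put it down to the shape of the cheeks.

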